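# Pump down the picture-mounting press

## Task

Pump up the vacuum of the picture-mounting press: push the pump's tall spring plunger down with your fingertips, let it come all the way back up, and repeat full strokes until the steel indicator pin on the pump has come fully out; stop there and let the plunger up. Work only by pressing the plunger: do not touch the indicator pin, do not press the small release button on the pump, and do not lift or shift anything else on the table.

Things in the scene. Friction and masses are not known exactly. Their poses are not given: they have to be found in the camera images.
- press: The mounting press, fixed to the table: a grey base plate 240 x 430 x 18 mm carrying a flat glazed wooden bed 230 x 230 mm (top 54 mm above the table) on its +y half. Origin at the centre of the plate's underside, at table height; z up, y along the long side. Press and pump stand elsewhere and turned otherwise in each run.
- pump: The hand pump, screwed to the press's base plate and rigid: a grey block 170 x 66 x 75 mm, long along its x axis. Origin at the centre of its underside (18 mm above the table), z up. On its top: the plunger at x = 0, in a barrel 50 mm across that ends 105 mm above the origin, and the release button at x = -58 mm. The indicator pin comes out of its +x end.
- plunger_top (a point): Centre of the flat-domed top of the plunger's black mushroom head (56 mm across, 18 mm thick; flat top 44 mm across), which stands on a 16 mm steel rod. 156 mm above the pump's origin when up; it moves with the plunger.
- plunger (a joint): Plunger travel in m: 0 fully up, 0.025 fully down (a stop). It moves straight down, and a spring (4 N at the top, about 12 N with the pumping load at the bottom) brings it back up in under 0.5 s when it is let go.
- pin: The indicator pin, left untouched: a level plain steel pin, 13 mm across, coming out of the pump's +x end. Origin at the centre of its outer end: x = 102 mm in the pump's frame plus how far the pin is out: 0 to 16 mm at the start, 40 mm when fully out; z = 45 mm. It comes out 8 mm for each full stroke (less on the first), as the plunger goes down; as it comes up the pin may slip back up to 3 mm, but not once fully out.
- collar (a point): Centre of the outer face of the pin's fixed steel collar (30 mm across), x = 97 mm, z = 45 mm in the pump's frame; the pin's end stands 5 mm off it when in, 45 mm when fully out, after three to five full strokes. More strokes then do nothing. A ratchet drives the pin: a stroke that does not go nearly all the way down and then all the way up may not advance it.
- release_top (a point): Top of the small black release button (18 mm across, in a 34 mm steel ring) at the pump's -x end, 94 mm above the pump's origin. Not to be pressed.
- release (a joint): Travel of the release button in m: 0 up, 0.005 fully pressed. Must stay up.
- tape: A roll of tape, 90 mm across and 18 mm high, lying on the press's glazed bed. Loose bystander; origin at the centre of its underside.
- glue: A white glue bottle, 48 mm across and 130 mm high, standing beside the pump. Loose bystander; origin at the centre of its underside.
- jar: A small glass jar, 48 mm across and 55 mm high, standing beside the pump. Loose bystander; origin at the centre of its underside.
- driver: A screwdriver about 170 mm long lying beyond the press. Loose bystander; its x axis runs along it.
- mug: A white mug, 80 mm across and 90 mm high, standing left of the press. Loose bystander; origin at the centre of its underside.
- block: A cork sanding block, 50 x 110 x 30 mm, left of the press. Loose bystander; origin at the centre of its underside.

How it is judged (in metres and radians):
On the way, in this order (a step that is already met when the one before it is completed fails the run):
1. the plunger is pushed right down for the first time, the pin not yet out (value of joint plunger above 0.019 m and x of pin in the frame of pump below 0.136 m), for 0.02 s.
2. the plunger is let up again, the pin not yet out (value of joint plunger below 0.005 m and x of pin in the frame of pump below 0.138 m), for 0.02 s.
3. further strokes bring the pin fully out (x of pin in the frame of pump above 0.138 m), for 0.05 s.
At the end, for the whole second after the job is handed in: The indicator pin stands fully out (at least 36 mm of its 40 mm), the plunger is fully up (within 3 mm) and the release button is up (x of pin in the frame of pump above 0.138 m and value of joint plunger below 0.003 m and value of joint release below 0.001 m); the robot touches nothing.
It fails at once if the robot touches the indicator pin (contact force between any of the fingers, the arm and pin above 0.5 N).
It fails at once if the release button is pressed (value of joint release above 0.0025 m).
It fails at once if a bystander is lifted, knocked over or shifted by more than 20 mm (distance of any of tape, glue, jar, driver, mug, block from where it was at the start of the episode above 0.02 m or angle between any of glue, jar, mug's own z axis and vertical above 0.4 rad).
It also fails if it takes over 48 s, if anything falls off the work surface, if the arm or the gripper's body presses on something with over 40 N, if the wrist force passes 120 N, or if a joint passes its speed limit or range.

## Robot

A 6-joint arm with a two-finger parallel gripper is mounted at the origin on the work surface. World frame = base frame: x ahead of the robot, y to its left, z up, the work surface at z = 0. Lengths are in mm, angles in rad, forces in N, time in s.
With the tool pointing down it reaches from about 350 to 925 mm from the base axis. Payload 6.4 kg.
Tool frame: the origin (TCP) lies midway between the tips of the shut fingers; the grasp point (between the pads) lies 19 mm behind it (robot.hold_point_z is the distance from the TCP to the grasp point, in mm); z points along the fingers, x is the direction in which the jaws open and shut, and the axes are right-handed (so a half turn about z gives the same grasp; the last joint's range is limited). The gripper opens to 94 mm and grips with 3 to 60 N. Pads are 16 mm wide; open, the fingers measure 119 mm over their backs; the gripper's body (75 mm by 177 mm) begins 78 mm behind the grasp point.
Start: joints at [0.995, 0.245, 1.558, -0, 1.339, -0.174], TCP at [254.197, 598.245, 205.455] pointing down, gripper open.
Joint ranges: [-3.13, 3.13], [-1.02, 2.26], [0.13, 2.54], [-0.95, 4.09], [0.21, 2.88], [-2.74, 2.74]. Speed limits (rad/s): [2.57, 2.57, 3.14, 3.14, 3.14, 3.14].

## Interface

Orientations are given as a unit quaternion [w, x, y, z].
In Python, from station import robot gives the robot as it stands. Calls block until the motion is done:
- robot.move_ptp(position, orientation): joint-space move of the TCP to a pose.
- robot.move_l(position, ori=None, v=150): straight line of the TCP; ori=None keeps the orientation; v is the mean speed in mm/s.
- robot.goto_joints(angles): joint-space move.
- robot.set_gripper(opening, grip_force=None): finger opening in mm; grip_force is the grip in N (None keeps the last); returns when the fingers have stopped.
- robot.dwell(seconds).
- robot.solve_ik(position, orientation): joint angles nearest the present ones, or None.
- robot.grab_frame(name): name is "scene" or "top"; returns the picture (480x640x3 uint8, blue, green, red); there is no depth.
- robot.camera_info(name): a dict with "camera_matrix" (3x3 intrinsics, pixels), "view" (4x4, takes a point from world to camera coordinates). Camera axes: x right, y up, looking along -z (the intrinsics and any distortion apply to the point x, -y, -z); pixel columns grow to the right and rows downward; lengths in mm; the calibration is good to about 2 mm. A picture is of the moment at which its call begins. camera_info takes no time and is no camera call.
A pose or a line that the arm cannot do raises robot.PlanningError and nothing moves.
- robot.close_job(): hands the job in, once; it reports no verdict.
Trained networks look in the newest picture that a camera, given by its name, has taken for a name from the list of things; names that differ only in an ending like _2 or _b are one class to them, and where a whole thing is asked for, a point or a joint stands for the part that bears it (a point fixed in the world has none). Each returns a list of dicts, best first, with "score" (0 to 1); they miss things now and then, are a little off and sometimes report something else, mostly with a low value. They report only what shows in the picture. A call takes as long as a camera call.
- robot.search_frame(camera, name): "bbox" ([left, top, right, bottom] as shares, 0 to 1, of the picture: columns of its width, rows of its height, round what is visible of it).
Readings, each from a call of its own:
- robot.read_time(): time.
- robot.read_joint_positions(): joint angles.
- robot.read_qvel(): joint speeds.
- robot.read_joint_torque(): joint torques, N m.
- robot.read_eef_pos(): TCP position.
- robot.read_orientation(): TCP orientation.
- robot.read_wrist_force(): force on the tool from outside, world axes, zero at the start.
- robot.read_torque(): the same for the moment, N m.
- robot.read_grip_width(): finger opening in mm.
Only numpy, scipy, OpenCV 4.12 (cv2) and the standard library are available. Lean on these libraries where they do the work, as an engineer would, in place of code of your own. Each camera call takes 0.05 s, during which the arm holds its last target.

## Working session

There is one attempt and no reset: what is moved stays moved. The work goes in short steps, each a Python script; the robot and the scene stay as the last script left them, time stands still between calls to the robot, and variables do not carry over. Pictures are saved under pics/ and viewed, and the job is handed in when it is done.

```bash
mkdir -p pics; ls
python3 - <<'E'
from station import robot
import cv2
print(robot.read_time(), robot.read_wrist_force(), robot.read_orientation(), robot.hold_point_z)
for c in ["scene","top"]:
    im=robot.grab_frame(c); cv2.imwrite(f"pics/{c}0.png",im)
    i=robot.camera_info(c); print(c,{k:(v.tolist() if hasattr(v,'tolist') else v) for k,v in i.items()})
    for n in ["plunger_top","pump","collar","release_top","pin","press"]:
        for d in robot.search_frame(c,n)[:2]:
            b=d["bbox"]; print(n,round(d["score"],2),[round(b[0]*640,1),round(b[1]*480,1),round(b[2]*640,1),round(b[3]*480,1)])
print(robot.read_time())
E
```

```text
pics
0.0 [ 0.63057723 -0.17067668 -0.15818281] [ 3.71780024e-04  8.33999563e-01  5.51764306e-01 -8.61108809e-04] 18.8
scene {'camera_matrix': [[576.2439991071049, 0.0, 321.23308200377204], [0.0, 576.2439991071049, 237.0311623174447], [0.0, 0.0, 1.0]], 'view': [[0.85097082881471, 0.5251514269306906, 0.008039110589184727, -564.5262079497186], [-0.39906283620808825, 0.6365503193430279, 0.659964047279733, 102.4828651680333], [0.341463762739126, -0.5648182625738554, 0.7512541707032908, -1539.088239431413], [0.0, 0.0, 0.0, 1.0]]}
plunger_top 0.71 [204.8, 279.1, 232.9, 303.3]
pump 0.86 [184.3, 279.8, 271.5, 368.2]
collar 0.85 [182.8, 278.4, 268.7, 372.3]
collar 0.27 [260.8, 366.8, 298.2, 415.0]
pin 0.45 [254.2, 343.9, 262.9, 352.3]
press 0.65 [156.8, 208.3, 358.4, 398.1]
top {'camera_matrix': [[590.6785758108548, 0.0, 313.8991379990008], [0.0, 590.6785758108548, 230.39604925910544], [0.0, 0.0, 1.0]], 'view': [[-0.00842492420337858, -0.9999623210057039, 0.002092180932273923, 115.0510926580868], [0.9828204636895912, -0.007894697140737653, 0.18439525457568906, -626.0549801317738], [-0.18437178961311967, 0.003609754277242832, 0.982849944227965, -1155.0052330492763], [0.0, 0.0, 0.0, 1.0]]}
plunger_top 0.83 [451.1, 259.3, 478.2, 291.8]
pump 0.57 [425.0, 229.3, 478.9, 332.4]
collar 0.85 [420.2, 223.8, 482.7, 332.4]
release_top 0.42 [451.1, 303.6, 458.4, 312.1]
pin 0.61 [501.1, 247.6, 540.4, 274.3]
pin 0.38 [459.3, 225.2, 462.9, 236.7]
press 0.93 [284.2, 217.5, 492.5, 346.5]
0.7
```

View pics/scene0.png

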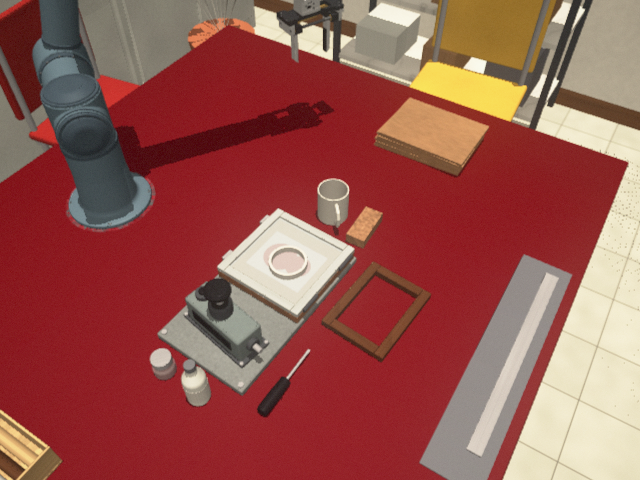

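View pics/top0.png

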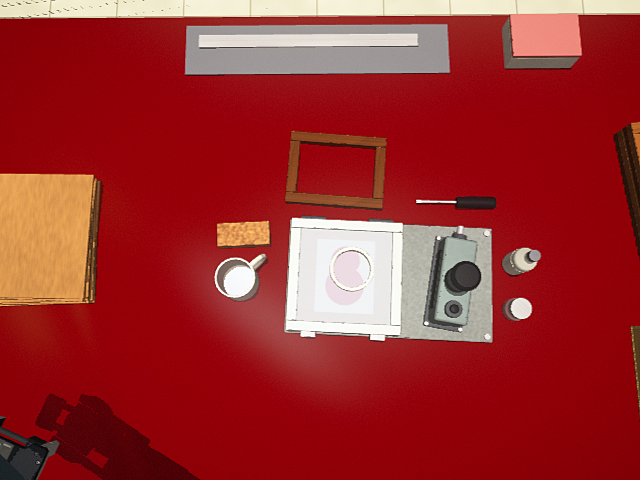

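```bash
cat > h.py <<'E'
import numpy as np
from station import robot
def ray(c,u,v):
    i=robot.camera_info(c);K=np.array(i["camera_matrix"]);V=np.array(i["view"]);R=V[:3,:3];t=V[:3,3]
    d=np.array([(u-K[0,2])/K[0,0],-(v-K[1,2])/K[1,1],-1.]);d=R.T@d
    return -R.T@t,d/np.linalg.norm(d)
def onz(c,u,v,z):
    o,d=ray(c,u,v);return o+d*(z-o[2])/d[2]
def tri(a,b):
    A=np.zeros((3,3));y=np.zeros(3);
    rs=[ray("scene",*a),ray("top",*b)]
    for o,d in rs:
        P=np.eye(3)-np.outer(d,d);A+=P;y+=P@o
    x=np.linalg.solve(A,y);return x,[np.linalg.norm((np.eye(3)-np.outer(d,d))@(x-o)) for o,d in rs]
def proj(c,p):
    i=robot.camera_info(c);K=np.array(i["camera_matrix"]);V=np.array(i["view"])
    q=V[:3,:3]@np.array(p,float)+V[:3,3]
    return K[0,0]*q[0]/-q[2]+K[0,2],-K[1,1]*q[1]/-q[2]+K[1,2]
E
python3 - <<'E'
import cv2
for c,(x,y,w,h) in {"scene":(150,240,160,140),"top":(390,210,160,140)}.items():
    im=cv2.imread(f"pics/{c}0.png")[y:y+h,x:x+w]
    cv2.imwrite(f"pics/{c}0z.png",cv2.resize(im,None,fx=4,fy=4,interpolation=cv2.INTER_CUBIC))
E
```

```text
(no output)
```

View pics/scene0z.png

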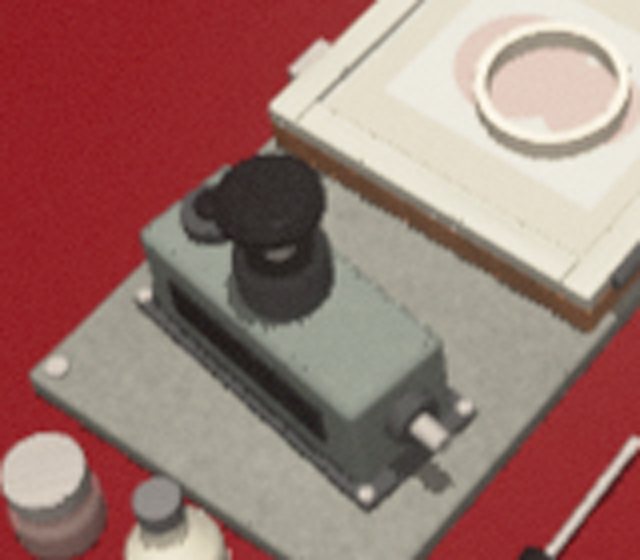

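View pics/top0z.png

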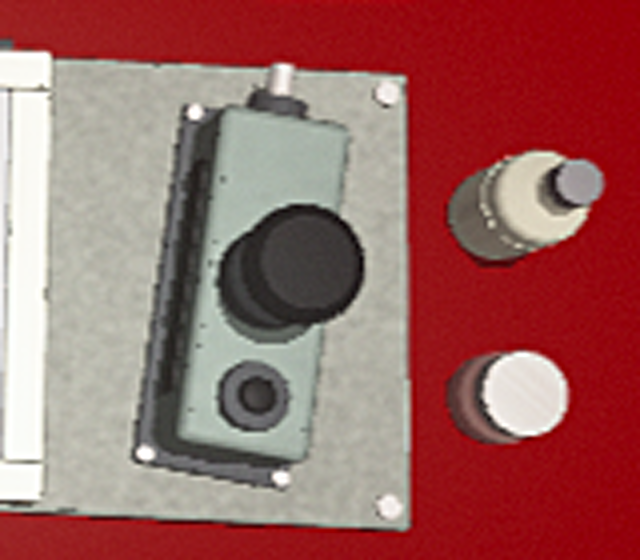

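The top view shows the plunger head at about (468,276), the release button at (454,309) and the pin tip at (461,226). In the scene view the head is at about (218,288). The glue and jar stand to the right of the pump.

Run:
```python
from h import *
np.set_printoptions(precision=1,suppress=True)
P=onz("top",468,276,172);print("head top",P,"scene",onz("scene",218.2,287.5,174),tri((218.2,287.8),(468,276)))
r=onz("top",454.2,308.7,112);p=onz("top",461,227,63);print("rel",r,"pin",p, "dist rel",np.linalg.norm((P-r)[:2]),"pin",np.linalg.norm((P-p)[:2]))
d=p-r;a=np.arctan2(d[1],d[0]);print("yaw",a)
u=np.array([np.cos(a),np.sin(a)]);print("plunger from rel",r[:2]+58*u)
for x in (a,a+np.pi/2):
    for k in (-1,1):
        th=x if k>0 else x-np.pi
        q=[0,np.cos(th/2),np.sin(th/2),0]
        print(th,robot.solve_ik([P[0],P[1],230],q))
print("glue",onz("top",534,261.5,130),"jar",onz("top",518,308,55))
```

```text
head top [ 518.3 -171.3  172. ] scene [ 526.7 -167.3  174. ] (array([ 521.7, -168.7,  170.6]), [np.float64(4.342142235396179), np.float64(4.342142235396152)])
rel [ 462.2 -157.2  112. ] pin [ 630.7 -191.5   63. ] dist rel 57.877675577058405 pin 114.17771995063904
yaw -0.20081649633399334
plunger from rel [ 519.  -168.8]
-3.3424091499237862 None
-0.20081649633399334 [-0.5 -0.   1.8 -0.   1.4 -0.3]
-1.77161282312889 [-0.5 -0.   1.8 -0.   1.4  1.2]
1.3699798304609032 [-0.5 -0.   1.8 -0.   1.4 -1.9]
glue [ 549.6 -310.3  130. ] jar [ 465.5 -299.2   55. ]
```

```bash
cat >> h.py <<'E'
XY=(521.,-169.)
def snap(tag):
    import cv2
    a=robot.grab_frame("scene")[300:390,210:310];b=robot.grab_frame("top")[205:295,400:500]
    cv2.imwrite(f"pics/{tag}.png",np.hstack([cv2.resize(i,(400,360),interpolation=cv2.INTER_CUBIC) for i in (a,b)]))
E
python3 - <<'E'
from h import *
robot.set_gripper(0,10)
th=-0.2
robot.move_ptp([*XY,215],[0,np.cos(th/2),np.sin(th/2),0])
print(robot.read_time(),robot.read_eef_pos())
robot.move_l([*XY,180],v=100)
f0=robot.read_wrist_force();print(f0)
zc=None
for z in np.arange(178,140,-2):
    robot.move_l([*XY,z],v=40)
    f=robot.read_wrist_force()-f0; e=robot.read_eef_pos(); print(z,e[2].round(1),f.round(1))
    if f[2]>2.5 and zc is None: zc=z
    if f[2]>17: break
snap("s1down")
robot.move_l([*XY,182],v=100); robot.dwell(.3)
snap("s1up"); print(robot.read_time(),zc)
E
```

```text
4.975 [ 521.20623828 -168.42161141  214.98083383]
[ 0.43609473 -0.30593577  0.13431545]
178 178.5 [0.6 0.1 0.1]
176 176.0 [-0.5  0.4 -0.1]
174 174.3 [ 0.7 -0.2  1.5]
172 172.4 [-1.1  0.3  3.7]
170 170.2 [-0.9  0.7  3.7]
168 168.2 [ 0.8 -0.2  3.9]
166 166.3 [-0.2 -0.3  5.4]
164 164.4 [0.3 0.2 5. ]
162 162.5 [-0.3  1.   4.8]
160 160.5 [-1.3 -0.3  5.9]
158 158.6 [-1.9 -0.2  6.4]
156 156.7 [-0.9  1.6  6.9]
154 154.8 [-2.1  0.9  6.7]
152 152.9 [-0.7  0.   7.9]
150 151.0 [-2.1  1.9  8.6]
148 149.2 [-2.3  0.4  9.6]
146 149.1 [-6.6  3.7 18.6]
10.7333 172
```

View pics/s1up.png

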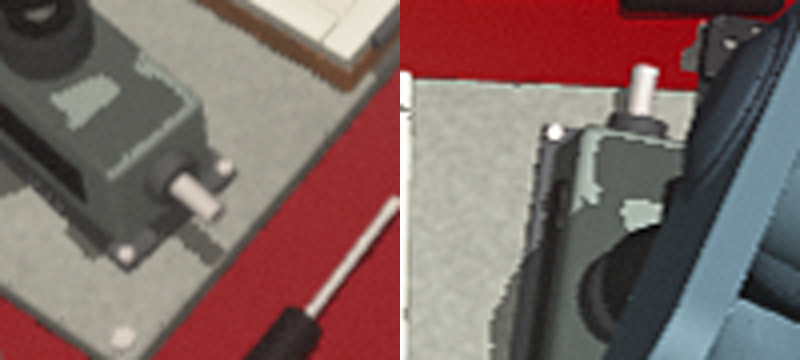

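View pics/s1down.png

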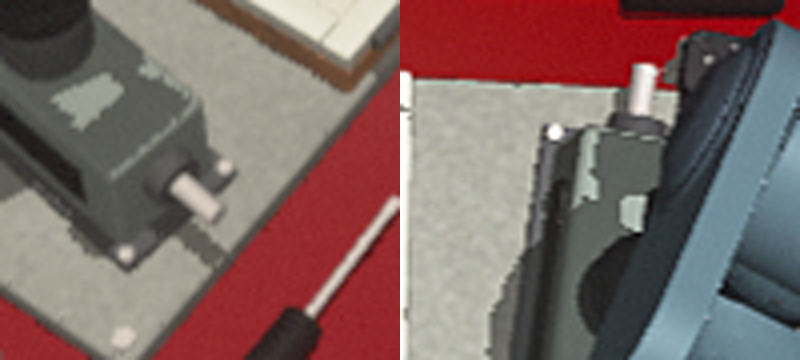

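Stroke 1 reached the stop at z≈149 with the force rising to 18 N. The pin came out visibly: its tip is now at about (461,222) in the top view, up from 226.5. I'll do two more strokes, with a picture after each.

```bash
cat >> h.py <<'E'
def stroke(tag):
    robot.move_l([*XY,146],v=50); robot.dwell(.15)
    f=robot.read_wrist_force();e=robot.read_eef_pos()
    snap(tag+"d")
    robot.move_l([*XY,183],v=100); robot.dwell(.4)
    snap(tag+"u"); print(tag,f.round(1),e.round(1),robot.read_wrist_force().round(1),robot.read_time())
E
python3 - <<'E'
from h import *
stroke("s2");stroke("s3")
import cv2
cv2.imwrite("pics/s23.png",np.vstack([cv2.resize(cv2.imread(f"pics/s{i}u.png"),(600,270)) for i in (2,3)]))
E
```

```text
s2 [-6.4  4.7 17.6] [ 521.7 -169.4  149.1] [ 0.7 -0.1 -0.6] 12.8667
s3 [-7.4  3.8 17.7] [ 521.6 -169.3  149.1] [-0.6  0.8 -0.7] 15.025
```

View pics/s2u.png

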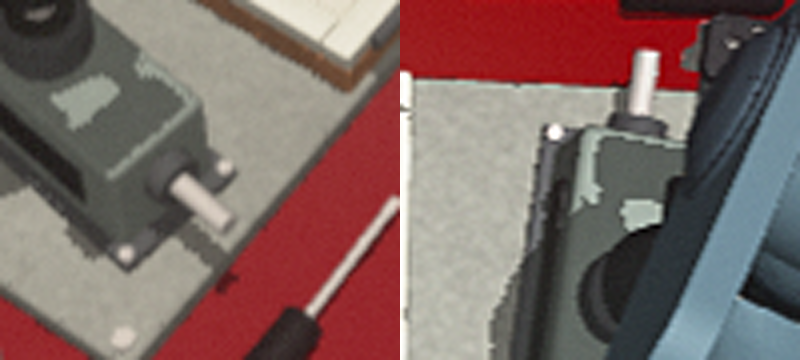

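View pics/s3u.png

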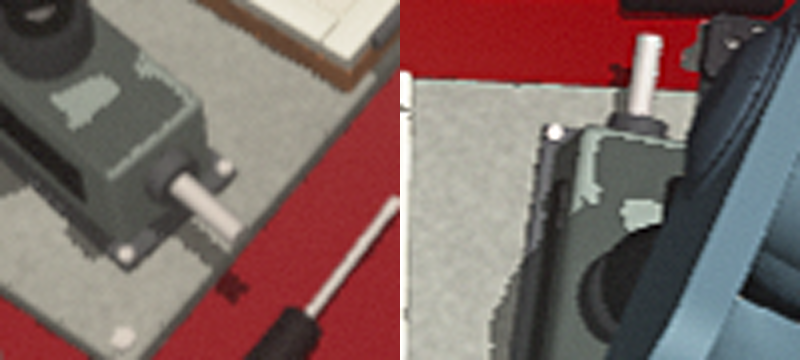

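The tip's row in the crop went 67→52→36, which is about 8 mm per stroke. I'll keep going.

Run:
```python
from h import *
stroke("s4")
```

```text
s4 [-7.1  3.6 19.2] [ 521.7 -169.4  149.1] [ 0.8 -0.7 -1. ] 17.1833
```

View pics/s4u.png

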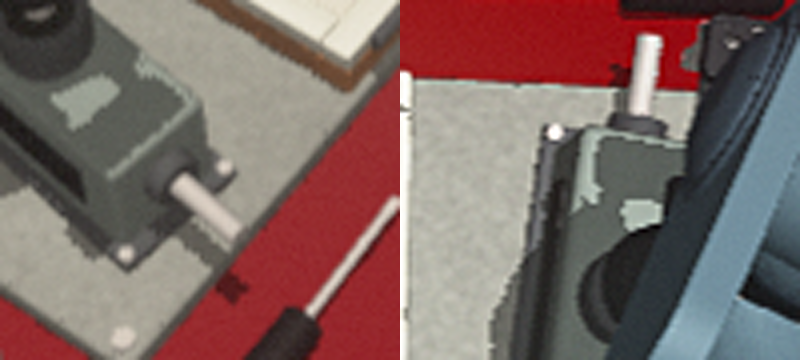

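View pics/s4d.png

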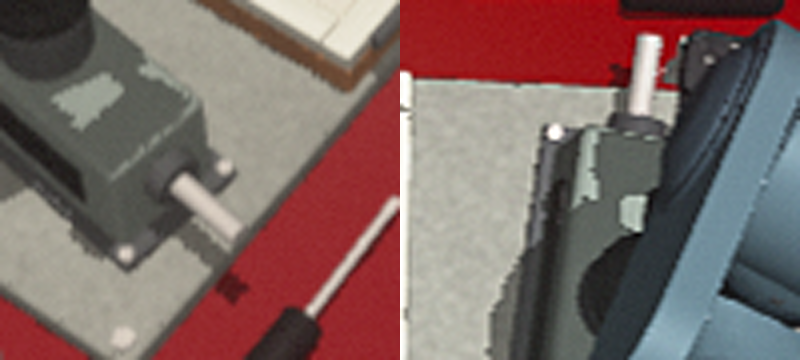

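Run:
```python
from h import *
# top-crop px -> pump x, tip upper edge; z=63+18-18
r=np.array([521.,-169.]);a=-0.2;u=np.array([np.cos(a),np.sin(a)])
for n,(x,y) in dict(start=(461,226.7),s1=(645,67),s2=(647,52),s3=(649,36)).items():
    if n!="start": x,y=(x-400)/4+400,y/4+205
    print(n,(onz("top",x,y,63+3)[:2]-r)@u)
for L in (138,142):
    p=[*(r+u*L),63]; t=proj("top",p);s=proj("scene",p)
    print(L,"crop top",400+(t[0]-400)*4,(t[1]-205)*4,"scene",(s[0]-210)*4,(s[1]-300)*4)
```

```text
start 111.90164314052085
s1 122.22176277730655
s2 130.1832854520499
s3 138.68357258776513
138 crop top 650.8766733031159 39.174926221333635 scene 228.29221284934533 232.04755482558176
142 crop top 652.0017289201387 31.710694336689585 scene 233.78191017392146 236.9282621208813
```

Stroke 4 moved nothing: the tip stayed at row 36, with down and up pictures alike. That suggests the pin is fully out, but my estimate of 138.7 mm is borderline. One more stroke does no harm if it is out, so I'll do that and then take an unobstructed picture to measure from the collar.

Run:
```python
from h import *
import cv2
stroke("s5")
robot.move_l([*XY,260],v=150)
robot.move_ptp([400,150,300],robot.read_orientation())
a=robot.grab_frame("scene");b=robot.grab_frame("top")
print([(d["score"],(np.array(d["bbox"])*[640,480,640,480]).round(1)) for d in robot.search_frame("top","pin")[:2]])
cv2.imwrite("pics/scene9.png",a);cv2.imwrite("pics/top9.png",b)
old=cv2.imread("pics/scene0.png"),cv2.imread("pics/top0.png")
sc=lambda i:cv2.resize(i[300:375,220:295],(300,300),interpolation=cv2.INTER_CUBIC)
tp=lambda i:cv2.resize(i[205:280,425:500],(300,300),interpolation=cv2.INTER_CUBIC)
cv2.imwrite("pics/cmp.png",np.vstack([np.hstack([sc(old[0]),tp(old[1])]),np.hstack([sc(a),tp(b)])]))
print(robot.read_time())
```

```text
s5 [-7.   3.5 19.5] [ 521.7 -169.4  149.1] [0.1 0.5 0.4] 19.3417
[]
21.45
```

View pics/cmp.png

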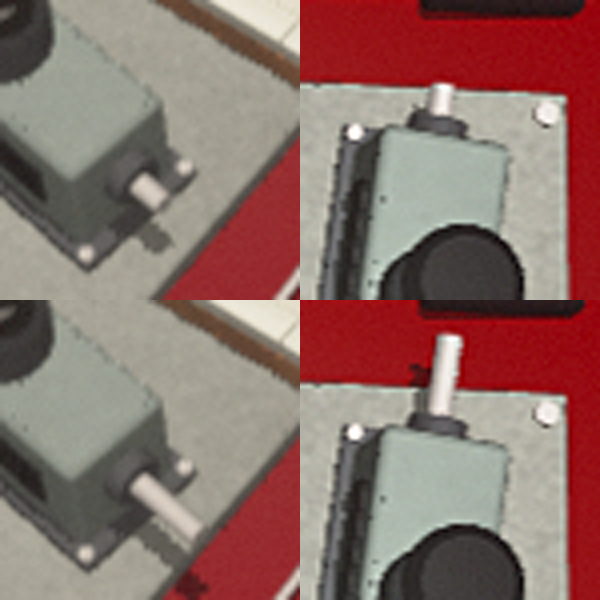

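View pics/s5u.png

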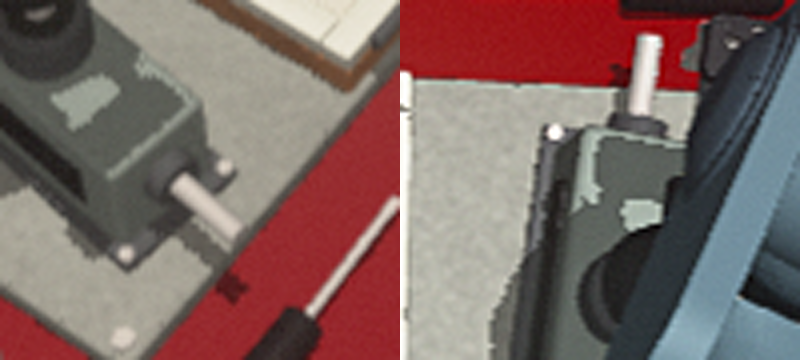

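View pics/scene9.png

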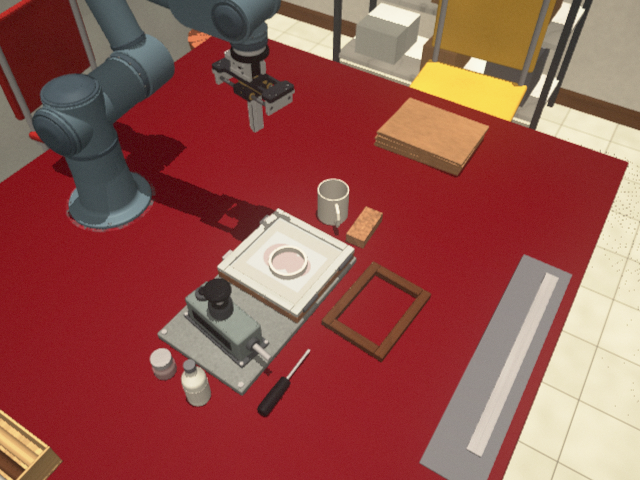

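In the clear view the pin stands about 46 mm off its collar, where 45 mm means fully out. Strokes 4 and 5 did not change it. The plunger head is back at its starting position and the bystanders look unmoved, so I'm handing in.

```bash
python3 -c "
from station import robot
print(robot.read_wrist_force()); print(robot.close_job())"
```

```text
[ 0.17442228 -0.54660259  0.02396309]
the job is handed in; nothing more can be done
None
```

The job is handed in, and my last checks show the indicator pin fully out. I made five full strokes with the shut fingertips. Each went down to the stop at z≈149 mm with about 18 N, and I lifted clear of the plunger after every one. I finished at about 21 s of the 48 s allowed.

- **Pin:** it advanced on strokes 1–3 and did not move on strokes 4 and 5. In the last clear picture it stands about 46 mm off its collar, where 45 mm is fully out.
- **Two extra strokes:** I made these because one measurement disagreed. Judged from the top camera, the pin tip was at about 139 mm in the pump's frame, against the nominal 142 mm. That is within camera error but close to the 138 mm limit.
- **Other checks:** the plunger head is back up, the bystanders look unmoved, the wrist force is about zero, and the arm is clear of everything. I did not check the release button separately, but the fingers never went near it.
- **Failed lookup:** the trained network did not find the pin in the final top picture, so the pin measurements are from my own pixel readings.

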